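Close the bearing spin cleaner and hold its run lever in the green

ROBOT

A 7-joint arm with a two-finger parallel gripper is mounted at the origin on a cart in front of the work surface, level with it; the furniture and walls round the work are solid. World frame = base frame: x ahead of the robot, y to its left, z up, the work surface at z = 0. Lengths are in mm, angles in degrees, forces in N, time in s.
With the tool pointing down it reaches from about 400 to 850 mm from the base axis. Payload 6.9 kg.
Tool frame: the origin (TCP) lies midway between the tips of the shut fingers; the grasp point (between the pads) lies 19 mm behind it; z points along the fingers, y is the line along which they close (so a half turn about z gives the same grasp; the last joint's range is limited). The gripper opens to 85 mm and grips with 20 to 120 N. Pads are 22 mm wide; open, the fingers measure 114 mm over their backs; the gripper's body (76 mm by 85 mm) begins 54 mm behind the grasp point. The pads swing forward as they close: fully open they stand 13 mm farther back than shut.
Start: joints at [-59.33, 29.078, -13.613, 85.955, 7.202, 65.827, -8.869], TCP at [260.447, 568.136, 231.275] pointing down, gripper open.
Joint ranges: [-176.47, 176.47], [-13.61, 117.27], [-81.72, 77.17], [0.22, 143.17], [-87.28, 267.28], [10, 112.55], [-165.47, 165.47]. Speed limits (degrees/s): [136.94, 136.94, 180, 180, 180, 180, 180].

INTERFACE

Orientations are given as a 3x3 rotation matrix whose columns are the frame's x, y, z axes.
In Python, from plant import bot gives the robot as it stands.
- The arm moves only by the shell command python3 -m crank 'ROWS' [OPENING] [FORCE]. ROWS is JSON, a list of rows, each a list of 4 numbers: the shift along the tool's x, y, z in m, then the turn about the tool's z in degrees. In form: [[dx, dy, dz, yaw], ...]. A call has 1 to 20 rows; each row shifts and turns the commanded pose from where the row before left it, along the tool's axes as they then stand; what a row does not reach is not made up. A row lasts 1/12 s, in which the tool goes at most 41.7 mm and 7.16 degrees, less where a joint would pass 70% of its speed; a pose out of reach is approached as far as the arm can. A call with a gripper value outside its range is refused whole. OPENING is the opening in per cent of the stroke, from 0 (shut) to 100 (fully open), set as the call begins (- or left out, the last holds). The fingers move at their own pace and stop on an object; FORCE is the grip in N (left out, the last holds). Time passes only in rows, so rows that do not move let the fingers close. It gives the time, the measured TCP pose, the force, the opening and the grip force at its end, in the units of the state.
- bot.observe(): the state, without advancing time (a new reading comes with each control period).
- bot.camera(name): name is "scene" or "top" or "wrist"; returns a dict with "frame" (384x512x3 uint8, red, green, blue), "intrinsics" (3x3 intrinsics, pixels), "distortion" ([k1, k2, p1, p2, k3] as OpenCV has them; the pictures are not rectified), "R" (3x3) and "t" (3): a world point X has camera coordinates R X + t. Camera axes: x right, y down, z forward; pixel columns grow to the right and rows downward; lengths in mm; the calibration is good to about 2 mm. A picture is of the moment at which its call begins. There is no depth.
- bot.close_job(): hands the job in; it is judged then, once.
Trained networks look in a picture, given as the dict that the camera call returned (one of the last four; its "shot" number tells which), for a name from the list of things; names that differ only in an ending like _2 or _b are one class to them, and where a whole thing is asked for, a point or a joint stands for the part that bears it (a point fixed in the world has none). Each returns a list of dicts, best first, with "p" (0 to 1); they miss things now and then, are a little off and sometimes report something else, mostly with a low value. They report only what shows in the picture. A call takes as long as a camera call. They do not tell look-alikes from the thing itself.
- bot.find_in(thing, picture): "centre" ([x, y, z] in mm, in the coordinates of the camera as it stood for that picture, good to about 4 mm: the middle of the surface that is visible of it).
- bot.regions_of(thing, picture): "mask" (384x512 bool, what is visible of it).
- bot.landmark_of(thing, picture): "centre" ([x, y, z] in mm, in the coordinates of the camera as it stood for that picture, good to about 4 mm: a listed point, or the origin of a listed thing).
The state is a dict: "clock": time; "joints": joint angles; "dq": joint speeds; "joint_torque": joint torques, N m; "tool_pos": TCP position; "tcp_rot": TCP orientation; "ft_force": force on the tool from outside, world axes, zero at the start; "wrist_torque": the same for the moment, N m; "finger_gap": finger opening in mm; "grip_force": force on a finger pad.
Only numpy, scipy, OpenCV 4.12 (cv2) and the standard library are available. Lean on these libraries where they do the work, as an engineer would, in place of code of your own. Each camera call takes 0.05 s, during which the arm holds its last target. There are 200 camera calls.

TASK

Set the loose orange lid gently onto the pot of the blue spin cleaner so that it sits level in the rim, and let go of it. Only then press down the black pad of the spring-loaded hold-to-run lever with the fingers until its pointer stands in the green band, never down into the red, and finish while still holding it there: do not let the lever come back up. Leave the oil can, the tape measure and the gear where they are.

Things in the scene. Friction and masses are not known exactly. Their poses are not given: they have to be found in the camera images.
- cleaner: Bench spin cleaner, fixed to the table: a blue housing 120 x 120 mm, 36 mm high, with an upright open round steel pot on it (outer diameter 100, inner 92 mm, rim 95 mm above the table). A bearing sits inside on a spindle whose top is 68 mm above the table. Origin: centre of the underside, z up. The cleaner and the switch box may change places.
- pot_rim (a point): Centre of the pot's mouth, at the height of its rim (95 mm above the table).
- lid: Loose lid, 0.1 to 0.2 kg, lying knob up: orange flange, diameter 108 mm, 5 mm thick; under it a grey plug, diameter 82 mm, 8 mm deep, lower edge chamfered, 5 mm play in the pot; on top a black knob, diameter 26 mm, on a 2 mm collar of diameter 36 mm. Origin: centre of the plug's underside, z up; flange from 8 to 13 mm above it, knob from 15 to 45 mm.
- lid_seat (a point): Point on the lid's axis at the flange's underside (8 mm above the lid's origin). Seated, it coincides with pot_rim.
- switch_box: Hold-to-run switch, fixed to the table: a grey box 150 mm (its x) x 76 mm (its y), 28 mm high, the lever on top. Origin at table height, z up. The lever's hinge lies along y at x = +60 mm, 60 mm high; the lever reaches toward -x to x = -55 mm, where a black pointer passes in front of the scale.
- scale_green (a point): Middle of the green band, 60 mm above the table, on the front of an upright scale plate 18 mm wide whose top is 88 mm high, 43 mm to the +y side of the lever. White above, green from 52 to 68 mm high, red below.
- pad_top (a point): Centre of the upper face of the lever's black ribbed pad, 42 mm (along the lever) x 44 mm: the place to press. It is 90 mm from the hinge along the lever, 10 mm above the lever's middle line; about 90 mm above the table at rest and 70 mm when the pointer is in the middle of the green band.
- run_lever (a joint): Angle of the run lever in rad: 0 at rest (lever's free end tilted up by 0.22 rad), growing as it is pressed down; 0.22 = level, pointer in the middle of the green band; green from 0.15 to 0.29, red beyond, stop at 0.40. 0.1 rad is about 9 mm at the pad. A spring returns it to 0: at the pad about 4 N to start, 8 N at 0.22, 12 N at the stop.
- oil_can: Red oil can with a long spout, 56 mm in diameter, 137 mm high, loose. Origin: centre of its underside. Leave alone.
- tape_measure: Yellow tape measure, 37 x 77 x 60 mm, loose. Origin: centre of its underside. Leave alone.
- gear: Grey spur gear, 60 mm in diameter, 21 mm high, loose. Origin: centre of its underside. Leave alone.
There are look-alikes about, which are no part of the job. Several things have the shape of the lid; the one meant has the colours described above.

How it is judged:
By the outcome, as a careful person would: the job done as asked, in the order asked, and still so for the second after the job is handed in, while the arm keeps its last pose, push and grip.
It also fails if it takes over 54 s, if anything falls off the work surface, if the arm or the gripper's body presses on something with over 40 N, if the wrist force passes 120 N, or if a joint passes its speed limit or range.

## Working session

There is one attempt and no reset: what is moved stays moved. The work goes in short steps, Python scripts to look and compute and a shell command to move; the robot and the scene stay as the last step left them, time stands still between calls to the robot, and variables do not carry over. Pictures are saved under pics/ and viewed, at most 10 in all, crops included, and the job is handed in when it is done.

```bash
mkdir -p pics; cat > h.py <<'E'
import numpy as np,cv2
from plant import bot
def w(c,p): return np.array(c["R"]).T@(np.array(p)-np.array(c["t"]))
def px(c,X):
    r,_=cv2.Rodrigues(np.array(c["R"],float)); return cv2.projectPoints(np.array([X],float),r,np.array(c["t"],float),np.array(c["intrinsics"],float),np.array(c["distortion"],float))[0][0,0]
def ray(c,u,v,z):
    n=cv2.undistortPoints(np.array([[[u,v]]],float),np.array(c["intrinsics"],float),np.array(c["distortion"],float))[0,0]
    R=np.array(c["R"]);o=-R.T@np.array(c["t"]);d=R.T@np.array([n[0],n[1],1]);return o+d*(z-o[2])/d[2]
def save(c,n): cv2.imwrite("pics/"+n,c["frame"][:,:,::-1])
E
python3 - <<'E'
from h import *
np.set_printoptions(precision=1,suppress=True)
s=bot.observe();print(s["clock"],s["tool_pos"],s["tcp_rot"],s["finger_gap"])
cs=[bot.camera(n) for n in("scene","top")]
for n,c in zip(("scene","top"),cs):
    print(n)
    for th in ["cleaner","pot_rim","lid","lid_seat","switch_box","scale_green","pad_top","oil_can","tape_measure","gear"]:
        for d in bot.landmark_of(th,c)[:4]:
            X=w(c,d["centre"]); print(th,round(d["p"],2),X,px(c,X))
cv2.imwrite("pics/a.png",cv2.resize(np.vstack([c["frame"] for c in cs])[:,:,::-1],None,fx=.78,fy=.78))
E
```

```text
0.0 [260.3 567.7 230.4] [[-0.9  0.4 -0. ]
 [ 0.4  0.9 -0. ]
 [-0.  -0.  -1. ]] 85.14868949106088
scene
cleaner 0.77 [562.9 175.8   8. ] [234.4 191.5]
pot_rim 0.83 [567.  173.7  93.3] [235.1 166.1]
pot_rim 0.75 [603.9 -20.    8.5] [282.8 212.1]
pot_rim 0.68 [604.4 -24.9   1.6] [283.9 214.9]
lid 0.86 [605.6 -26.1   2.1] [284.6 214.8]
lid 0.79 [325.2 207.4   0.2] [158.3 209.9]
lid_seat 0.82 [605.3 -20.5  11.4] [283.4 211.2]
lid_seat 0.64 [ 355.5 -294.8    1.8] [267.5 303.7]
lid_seat 0.61 [328.7 209.6   9.3] [158.9 206.5]
switch_box 0.85 [ 552.1 -308.5   -2.2] [343.9 273.8]
scale_green 0.65 [ 524.1 -249.9   59.1] [318.1 242.1]
pad_top 0.74 [ 527.1 -300.2   91.4] [336.6 239.3]
oil_can 0.79 [ 689.9 -154.3    4.4] [339.  224.4]
tape_measure 0.76 [ 353.5 -293.9    4.6] [266.4 302.8]
tape_measure 0.43 [ 526.9 -302.6   92. ] [337.3 239.6]
top
cleaner 0.83 [566.7 172.7   0.4] [183.  184.4]
pot_rim 0.64 [557.6 178.3  88.4] [177.1 182.4]
lid 0.9 [323.  203.2  -0. ] [171.6 260.1]
lid 0.72 [604.2 -25.7  -3.2] [244.3 173.5]
lid 0.57 [604.  -20.9   8.9] [242.8 172.8]
lid_seat 0.81 [602.4 -20.8   4.8] [242.8 173.6]
lid_seat 0.66 [325.2 203.7   8.2] [171.  259.4]
lid_seat 0.61 [380.2  87.8  -3.1] [208.2 242.5]
switch_box 0.76 [ 549.8 -314.4    4.8] [333.7 190.1]
scale_green 0.64 [ 524.3 -254.2   56. ] [317.7 195.4]
pad_top 0.62 [ 524.7 -304.8   83.7] [335.6 194. ]
pad_top 0.42 [ 522.2 -254.1   57.3] [317.8 196. ]
oil_can 0.76 [ 691.2 -154.3    3. ] [283.8 147.2]
oil_can 0.31 [605.2 -25.9  -0.9] [244.3 173. ]
tape_measure 0.55 [ 355.7 -298.6   -1.1] [329.7 250.6]
gear 0.68 [382.6  82.3  -6.4] [210.  241.8]
gear 0.17 [ 523.6 -255.8   57. ] [318.3 195.6]
```

View pics/a.png

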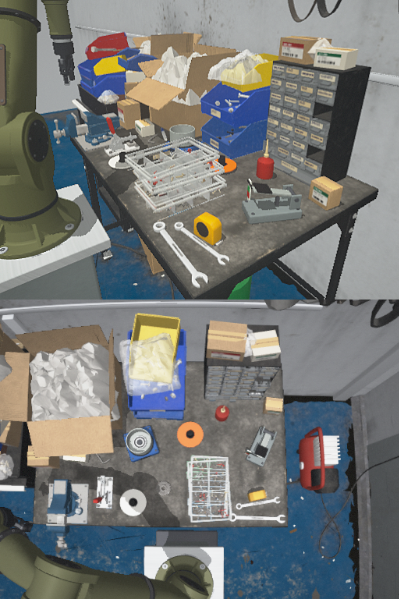

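```bash
python3 - <<'E'
from h import *
c=bot.camera("top");f=c["frame"]
a=cv2.resize(f[130:290,120:380],None,fx=3,fy=3,interpolation=cv2.INTER_CUBIC)
cv2.imwrite("pics/b.png",a[:,:,::-1])
for i in range(1):
  for n in ("lid_seat","lid"):
    for d in bot.landmark_of(n,c): print(n,d["p"],w(c,d["centre"]).round(1))
# orange blob centroid at flange top z=13
h=cv2.cvtColor(f,cv2.COLOR_RGB2HSV);m=((h[...,0]>5)&(h[...,0]<16)&(h[...,1]>180)&(h[...,2]>150)).astype(np.uint8);m[:, :215]=0;m[:,270:]=0;m[:155]=0;m[195:]=0
p=cv2.findNonZero(m);hull=cv2.convexHull(p);e=cv2.minEnclosingCircle(hull);print(e,ray(c,*e[0],13))
E
```

```text
lid_seat 0.73 [ 5.611e+02  1.744e+02 -5.000e-01]
lid_seat 0.69 [606.2 -22.3   1.9]
lid_seat 0.59 [325.2 205.2   9.1]
lid 0.97 [607.6 -24.4  -3.4]
lid 0.64 [322.7 202.4  -2.7]Traceback (most recent call last):
  File "<stdin>", line 10, in <module>
cv2.error: OpenCV(4.12.0) /io/opencv/modules/imgproc/src/convhull.cpp:143: error: (-215:Assertion failed) total >= 0 && (depth == CV_32F || depth == CV_32S) in function 'convexHull'
```

View pics/b.png

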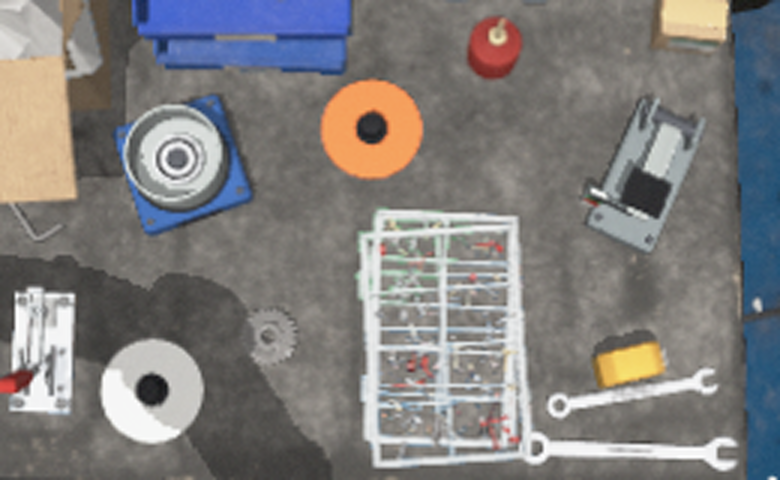

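The lid candidates in the top view are the orange flange with black knob at full-frame (244,173) and the white/grey one at (171,260). The orange one fits the description; the crop shows it at (372,128), confirmed. The box lever's hinge end points away and right, with the pad at crop (647,190).

```bash
cat >> h.py <<'E'
def go(*tgts):
    s=bot.observe();p=np.array(s["tool_pos"]);R=np.array(s["tcp_rot"])
    print("at",p.round(1),"yaw",np.degrees(np.arctan2(R[1,0],R[0,0])).round(2),"clock",s["clock"])
    for t in tgts:
        d=R.T@(np.array(t)-p);n=int(np.ceil(np.linalg.norm(d)/40));print("to",t,"tool delta mm",d.round(1),"n",n,"each m",(d/n/1000).round(4));p=np.array(t)
E
python3 -c "
from h import *
go([340,330,240],[605,-23,200]);print(bot.observe()['tcp_rot'])"
```

```text
at [260.5 568.1 231.3] yaw 155.37 clock 1.25
to [340, 330, 240] tool delta mm [-171.5 -183.3   -8.7] n 7 each m [-0.0245 -0.0262 -0.0012]
to [605, -23, 200] tool delta mm [-388.  -210.5   40. ] n 12 each m [-0.0323 -0.0175  0.0033]
[[-9.09035877e-01  4.16717858e-01  3.08408501e-05]
 [ 4.16717858e-01  9.09035877e-01  1.07071711e-05]
 [-2.35735698e-05  2.25851356e-05 -9.99999999e-01]]
```

```bash
python3 -m crank '[[-0.0245,-0.0262,-0.0012,0],[-0.0245,-0.0262,-0.0012,0],[-0.0245,-0.0262,-0.0012,0],[-0.0245,-0.0262,-0.0012,0],[-0.0245,-0.0262,-0.0012,0],[-0.0245,-0.0262,-0.0012,0],[-0.0245,-0.0262,-0.0012,0],[0,0,0,0],[0,0,0,0]]' 100 40
python3 -c "
from h import *
go([605,-23,200])"
```

```text
clock: 2.0
tool_pos: [341.0, 328.2, 240.2]
tcp_rot: [[-0.907, 0.421, 0.001], [0.421, 0.907, 0.0], [-0.001, 0.001, -1.0]]
ft_force: [0.6, 1.1, 0.3]
finger_gap: 85.4
grip_force: 0.0
at [341.  328.2 240.2] yaw 155.13 clock 2.0
to [605, -23, 200] tool delta mm [-387.2 -207.6   40.4] n 12 each m [-0.0323 -0.0173  0.0034]
```

```bash
python3 -m crank '[[-0.0323,-0.0173,0,0],[-0.0323,-0.0173,0,0],[-0.0323,-0.0173,0,0],[-0.0323,-0.0173,0,0],[-0.0323,-0.0173,0,0],[-0.0323,-0.0173,0.004,0],[-0.0323,-0.0173,0.006,0],[-0.0323,-0.0173,0.006,0],[-0.0323,-0.0173,0.006,0],[-0.0323,-0.0173,0.006,0],[-0.0323,-0.0173,0.006,0],[-0.0323,-0.0173,0.006,0],[0,0,0,0],[0,0,0,0],[0,0,0,0]]'
python3 - <<'E'
from h import *
c=bot.camera("wrist");save(c,"w1.png")
for n in ("lid_seat","lid"):
    for d in bot.landmark_of(n,c): X=w(c,d["centre"]);print(n,d["p"],X.round(1),px(c,X).round(0))
go([605,-23,20])
E
```

```text
clock: 3.25
tool_pos: [605.9, -18.3, 199.1]
tcp_rot: [[-0.91, 0.415, -0.001], [0.415, 0.91, 0.001], [0.001, 0.001, -1.0]]
ft_force: [0.4, 0.4, 0.1]
finger_gap: 85.0
grip_force: 0.0
lid_seat 0.69 [603.2 -19.5   2.2] [249. 167.]
lid 0.69 [602.3 -24.9  -1.7] [245. 168.]
at [605.6 -18.  200. ] yaw 155.54 clock 3.4
to [605, -23, 20] tool delta mm [ -1.6  -4.9 180. ] n 5 each m [-0.0003 -0.001   0.036 ]
```

View pics/w1.png

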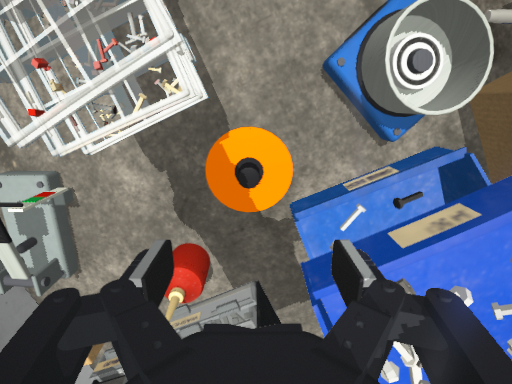

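```bash
python3 - <<'E'
from h import *
c=bot.camera("wrist");f=c["frame"];h=cv2.cvtColor(f,cv2.COLOR_RGB2HSV)
m=((h[...,0]>7)&(h[...,0]<20)&(h[...,1]>200)&(h[...,2]>150)).astype(np.uint8);m[:110]=0;m[230:]=0;m[:,:190]=0;m[:,310:]=0
e=cv2.fitEllipse(cv2.convexHull(cv2.findNonZero(m)));X=ray(c,*e[0],13);print(e,X)
print("knob top",ray(c,249,172,45))
for z in(0,50,100,150): print(z,ray(c,292,208,z).round(),ray(c,465,150,z).round(),ray(c,302,265,z).round(),ray(c,265,285,z).round())
for t in ([605,-18,20],[605,-18,54+39]): print(px(c,t))
for t in ("pot_rim",):
  for d in bot.landmark_of(t,c): print(t,d["p"],w(c,d["centre"]).round(1))
go([X[0],X[1],20])
E
```

```text
((248.406494140625, 169.0733642578125), (84.93438720703125, 86.9047622680664), 91.5730209350586) [602.6669949  -19.96367136  13.        ]
knob top [599.42826824 -17.33467223  45.        ]
0 [677.   9.   0.] [697. 245.   0.] [764. -10.   0.] [773. -72.   0.]
50 [656.  10.  50.] [674. 211.  50.] [731.  -6.  50.] [738. -59.  50.]
100 [636.  11. 100.] [650. 178. 100.] [697.  -3. 100.] [703. -46. 100.]
150 [615.  12. 150.] [626. 144. 150.] [664.   1. 150.] [669. -34. 150.]
[250.64459923 171.45761826]
[250.31868231 189.47712611]
pot_rim 0.88 [562.9 181.6  90.1]
at [605.6 -18.7 200.2] yaw 155.5 clock 3.5
to [np.float64(602.6669948985362), np.float64(-19.96367136061986), 20] tool delta mm [  2.2  -2.5 180.2] n 5 each m [ 0.0004 -0.0005  0.036 ]
```

```bash
python3 - <<'E'
from h import *
c=bot.camera("top")
for z in(0,30,50,80,100,130): print(z,ray(c,235,154,z).round(),ray(c,120+350/3,130+35/3,z).round())
E
```

```text
0 [668.   5.   0.] [710.  -0.   0.]
30 [661.   4.  30.] [702.  -1.  30.]
50 [656.   4.  50.] [696.  -1.  50.]
80 [649.   3.  80.] [688.  -2.  80.]
100 [644.   2. 100.] [683.  -3. 100.]
130 [637.   1. 130.] [674.  -3. 130.]
```

The orange flange is at about (249,169) and black knob at (249,172), which puts the axis near (603,-20). The bin lip (x ≈ 656) is clear of the fingers.

```bash
python3 -m crank '[[0.0005,-0.0007,0.036,0],[0.0005,-0.0006,0.036,0],[0.0005,-0.0006,0.036,0],[0.0005,-0.0006,0.036,0],[0,0,0.025,0],[0,0,0.011,0],[0,0,0,0],[0,0,0,0]]' && python3 -m crank '[[0,0,0,0],[0,0,0,0],[0,0,0,0],[0,0,0,0],[0,0,0,0],[0,0,0,0],[0,0,0,0],[0,0,0,0],[0,0,0,0],[0,0,0,0],[0,0,0,0],[0,0,0,0]]' 10 50
```

```text
clock: 4.22
tool_pos: [603.4, -21.5, 20.3]
tcp_rot: [[-0.909, 0.416, 0.0], [0.416, 0.909, -0.0], [-0.0, 0.0, -1.0]]
ft_force: [1.0, -0.1, 0.0]
finger_gap: 85.5
grip_force: 0.0
clock: 5.22
tool_pos: [603.4, -21.8, 20.7]
tcp_rot: [[-0.909, 0.417, 0.001], [0.417, 0.909, -0.0], [-0.001, 0.0, -1.0]]
ft_force: [-1.2, -0.5, 5.8]
finger_gap: 24.2
grip_force: 48.8
```

```bash
python3 -m crank '[[0,0,-0.005,0],[0,0,-0.01,0],[0,0,-0.02,0],[0,0,-0.025,0],[0,0,-0.025,0],[0,0,-0.025,0],[0,0,-0.025,0],[0,0,-0.015,0],[0,0,0,0],[0,0,0,0],[0,0,0,0],[0,0,0,0]]' - 60
python3 - <<'E'
from h import *
c=bot.camera("wrist");save(c,"w2.png")
for t in ("pot_rim","lid_seat","cleaner"):
  for d in bot.landmark_of(t,c): X=w(c,d["centre"]);print(t,d["p"],X.round(1),px(c,X).round())
go([564,176,170])
E
```

```text
clock: 6.22
tool_pos: [602.0, -21.7, 168.4]
tcp_rot: [[-0.909, 0.417, -0.002], [0.417, 0.909, 0.0], [0.002, -0.001, -1.0]]
ft_force: [-0.4, 0.1, -1.2]
finger_gap: 24.2
grip_force: 58.9
pot_rim 0.81 [564.8 182.8  92.6] [475.  53.]
lid_seat 0.85 [603.7 -19.3 154.7] [255. 235.]
cleaner 0.61 [561.6 183.5   1.8] [411.  63.]
at [602.5 -21.7 168.8] yaw 155.38 clock 6.4167
to [564, 176, 170] tool delta mm [117.4 163.7  -1.1] n 6 each m [ 0.0196  0.0273 -0.0002]
```

View pics/w2.png

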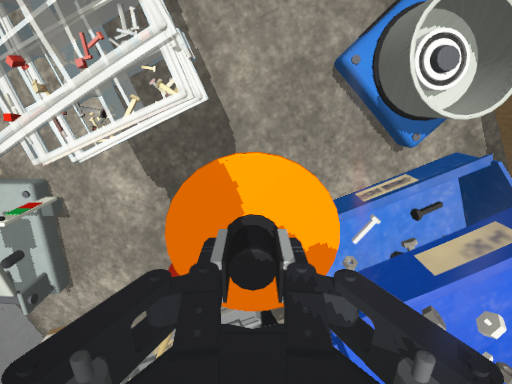

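The lid is held with its knob at (255,250), the flange looks level, and the pot is at the top right (450,60), partly cut off. I'll move partway to see all of the rim.

```bash
python3 -m crank '[[0.02,0.02,-0.01,0],[0.02,0.02,-0.01,0],[0.02,0.02,-0.005,0],[0.01,0.02,-0.005,0],[0,0,0,0],[0,0,0,0],[0,0,0,0]]'
python3 - <<'E'
from h import *
c=bot.camera("wrist");save(c,"w3.png")
for t in ("pot_rim","lid_seat"):
  for d in bot.landmark_of(t,c): X=w(c,d["centre"]);print(t,d["p"],X.round(1),px(c,X).round())
for d in bot.regions_of("lid",c)[:2]:
  print(d["p"],d["mask"].sum())
go([564,178,190])
E
```

```text
clock: 7.0
tool_pos: [572.6, 79.4, 199.3]
tcp_rot: [[-0.909, 0.417, -0.001], [0.417, 0.909, -0.001], [0.0, -0.001, -1.0]]
ft_force: [-0.1, -1.2, -1.2]
finger_gap: 24.0
grip_force: 59.1
pot_rim 0.57 [561.4 180.   93.4] [348. 135.]
lid_seat 0.79 [574.1  80.6 180.8] [253. 233.]
0.8 17112
at [572.7  78.8 199.3] yaw 155.26 clock 7.2
to [564, 178, 190] tool delta mm [49.4 86.5  9.2] n 3 each m [0.0165 0.0288 0.0031]
```

View pics/w3.png

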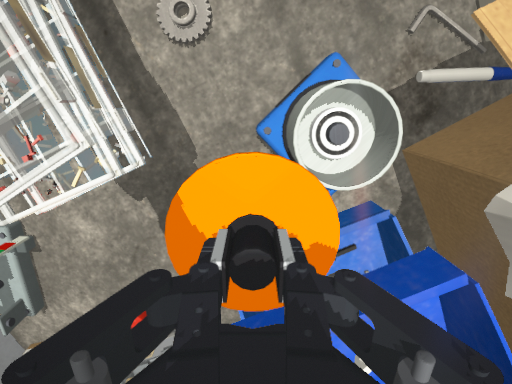

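```bash
python3 - <<'E'
from h import *
from scipy.optimize import minimize
c=bot.camera("wrist");g=cv2.GaussianBlur(cv2.cvtColor(c["frame"],cv2.COLOR_RGB2GRAY),(0,0),1.2).astype(np.float32)
G=np.hypot(cv2.Sobel(g,5,1,0),cv2.Sobel(g,5,0,1))
r,_=cv2.Rodrigues(np.array(c["R"],float))
def proj(P): return cv2.projectPoints(P,r,np.array(c["t"],float),np.array(c["intrinsics"],float),np.array(c["distortion"],float))[0][:,0]
a=np.linspace(0,2*np.pi,240)
def sc(xy,z,rr,vmax):
    s=0
    for R in rr:
        q=proj(np.c_[xy[0]+R*np.cos(a),xy[1]+R*np.sin(a),0*a+z]).astype(np.float32);q=q[q[:,1]<vmax]
        s+=cv2.remap(G,q[:,0:1].copy(),q[:,1:2].copy(),1).mean()
    return s
def best(x0,z,rr,vmax):
    b=max(((sc((x0[0]+i,x0[1]+j),z,rr,vmax),i,j) for i in np.arange(-12,12.1,.75) for j in np.arange(-12,12.1,.75)))
    return x0[0]+b[1],x0[1]+b[2],b[0]
print("rim",best((562,179),95,(50,46),400))
tp=bot.observe()["tool_pos"];print("tcp",tp)
print("lid top edge",best((573,80),tp[2]-7.5,(54,),250))
t=bot.camera("top")
for z in(0,50,100,150,200,250): print(z,ray(c,405,150,z).round(),ray(t,145,168,z).round(),ray(t,145,196,z).round())
E
```

```text
rim (np.float64(562.75), np.float64(179.0), np.float32(373.2617))
tcp [572.64532563  79.0028011  199.354364  ]
lid top edge (np.float64(575.25), np.float64(80.0), np.float32(105.00031))
0 [632. 266.   0.] [621. 300.   0.] [528. 296.   0.]
50 [613. 243.  50.] [610. 288.  50.] [521. 284.  50.]
100 [594. 221. 100.] [600. 277. 100.] [513. 273. 100.]
150 [575. 198. 150.] [589. 265. 150.] [506. 262. 150.]
200 [556. 175. 200.] [578. 253. 200.] [499. 250. 200.]
250 [537. 153. 250.] [568. 242. 250.] [491. 239. 250.]
```

```bash
python3 -c "
from h import *
go([561,177.5,140])"
```

```text
at [572.7  79.2 199.4] yaw 155.29 clock 7.3
to [561, 177.5, 140] tool delta mm [51.6 84.4 59.4] n 3 each m [0.0172 0.0281 0.0198]
```

```bash
python3 -m crank '[[0.0129,0.0211,0,0],[0.0129,0.0211,0,0],[0.0129,0.0211,0,0],[0.0129,0.0211,0,0],[0,0,0.02,0],[0,0,0.02,0],[0,0,0.01,0],[0,0,0.01,0],[0,0,0.01,0],[0,0,0.005,0],[0,0,0,0],[0,0,0,0],[0,0,0,0]]'
python3 - <<'E'
from h import *
fs=[]
for n in ("wrist","top","scene"):
  c=bot.camera(n);X=bot.observe()["tool_pos"];u,v=px(c,[562,178,105]).astype(int)
  u=np.clip(u,*((40,472)));k=(192,256) if n=="wrist" else (36,48)
  y0=max(0,min(v-k[0],384-2*k[0]));x0=max(0,min(u-k[1],512-2*k[1]));
  fs.append(cv2.resize(c["frame"][y0:y0+2*k[0],x0:x0+2*k[1]],(400,300),interpolation=cv2.INTER_CUBIC))
  print(n,x0,y0)
fs.append(fs[0]*0);cv2.imwrite("pics/p1.png",np.vstack([np.hstack(fs[:2]),np.hstack(fs[2:])])[:,:,::-1])
go([561,177.5,108])
E
```

```text
clock: 8.38
tool_pos: [561.4, 178.4, 125.4]
tcp_rot: [[-0.909, 0.417, 0.001], [0.417, 0.909, 0.0], [-0.001, 0.001, -1.0]]
ft_force: [-0.1, -0.0, -1.0]
finger_gap: 24.1
grip_force: 59.2
wrist 0 0
top 128 143
scene 184 126
at [561.3 178.5 125.3] yaw 155.37 clock 8.5333
to [561, 177.5, 108] tool delta mm [-0.2 -1.  17.3] n 1 each m [-0.0002 -0.001   0.0173]
```

View pics/p1.png

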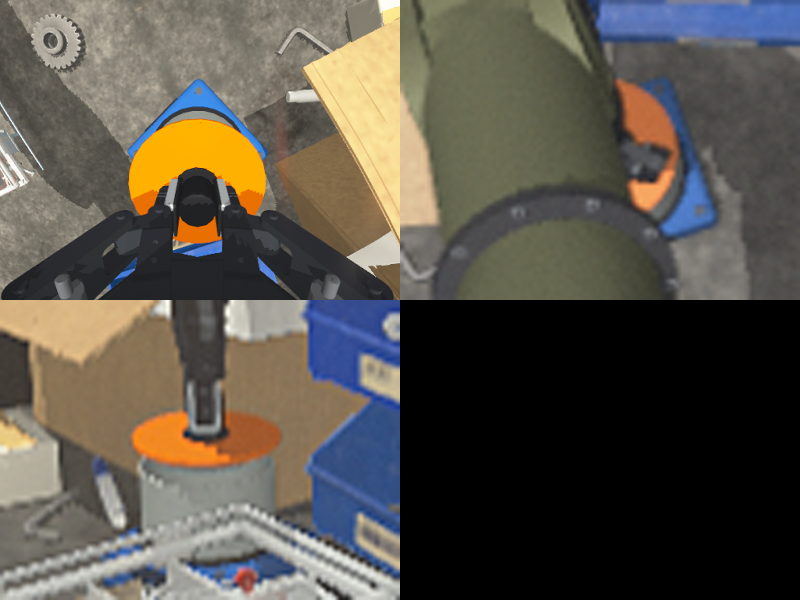

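In the scene view (lower left) the flange (132–282) is centred above the pot (140–275) and level. I'll lower slowly.

```bash
python3 -m crank '[[0,-0.0005,0.003,0],[0,0,0.003,0],[0,0,0.003,0],[0,0,0.002,0],[0,0,0.002,0],[0,0,0,0],[0,0,0,0]]'
```

```text
clock: 9.12
tool_pos: [560.6, 177.9, 111.5]
tcp_rot: [[-0.909, 0.417, -0.0], [0.417, 0.909, -0.0], [0.0, -0.0, -1.0]]
ft_force: [-0.1, 0.1, -1.0]
finger_gap: 23.7
grip_force: 59.2
```

No contact, with the plug already below the rim. Continuing.

```bash
python3 -m crank '[[0,0,0.001,0],[0,0,0.001,0],[0,0,0.001,0],[0,0,0,0],[0,0,0,0]]'; python3 -m crank '[[0,0,0.001,0],[0,0,0,0],[0,0,0,0]]'
```

```text
clock: 9.53
tool_pos: [560.6, 177.9, 108.6]
tcp_rot: [[-0.909, 0.417, -0.0], [0.417, 0.909, -0.0], [0.0, -0.0, -1.0]]
ft_force: [-0.7, -0.7, -0.1]
finger_gap: 24.2
grip_force: 59.2
clock: 9.78
tool_pos: [560.8, 178.0, 107.8]
tcp_rot: [[-0.909, 0.417, 0.0], [0.417, 0.909, 0.0], [-0.0, 0.0, -1.0]]
ft_force: [0.7, -0.2, -1.0]
finger_gap: 24.0
grip_force: 59.4
```

```bash
python3 -m crank '[[0,0,0.001,0],[0,0,0,0],[0,0,0,0]]'; python3 -m crank '[[0,0,0.0005,0],[0,0,0,0],[0,0,0,0]]'
```

```text
clock: 10.03
tool_pos: [560.8, 178.0, 107.7]
tcp_rot: [[-0.909, 0.417, 0.001], [0.417, 0.909, 0.0], [-0.001, 0.001, -1.0]]
ft_force: [-3.0, 0.1, 7.2]
finger_gap: 23.9
grip_force: 60.0
clock: 10.28
tool_pos: [560.8, 178.0, 107.7]
tcp_rot: [[-0.909, 0.417, 0.001], [0.417, 0.909, 0.0], [-0.001, 0.001, -1.0]]
ft_force: [-3.1, -0.3, 11.9]
finger_gap: 23.9
grip_force: 60.4
```

Contact at the expected seat height. I'll release and rise.

```bash
python3 -m crank '[[0,0,-0.001,0],[0,0,0,0],[0,0,0,0],[0,0,0,0],[0,0,0,0],[0,0,0,0],[0,0,0,0],[0,0,0,0]]' 70 && python3 -m crank '[[0,0,-0.01,0],[0,0,-0.02,0],[0,0,-0.03,0],[0,0,-0.03,0],[0,0,-0.03,0],[0,0,-0.02,0],[0,0,0,0],[0,0,0,0],[0,0,0,0]]'
python3 - <<'E'
from h import *
c=bot.camera("wrist");d=bot.camera("scene")
u,v=px(d,[562,178,105]).astype(int)
cv2.imwrite("pics/p2.png",np.hstack([cv2.resize(c["frame"],(400,300)),cv2.resize(d["frame"][v-36:v+36,u-48:u+48],(400,300),interpolation=cv2.INTER_CUBIC)])[:,:,::-1])
for q in (c,d):
  for e in bot.landmark_of("lid_seat",q): print(e["p"],w(q,e["centre"]).round(1))
for e in bot.landmark_of("pot_rim",c): print("rim",e["p"],w(c,e["centre"]).round(1))
go([540,0,250],[500,-200,230])
E
```

```text
clock: 10.95
tool_pos: [560.6, 177.9, 107.1]
tcp_rot: [[-0.909, 0.417, -0.0], [0.417, 0.909, -0.0], [0.0, -0.0, -1.0]]
ft_force: [0.1, -0.3, 0.3]
finger_gap: 59.9
grip_force: 0.0
clock: 11.7
tool_pos: [560.2, 177.8, 247.0]
tcp_rot: [[-0.909, 0.417, -0.001], [0.417, 0.909, -0.0], [0.0, -0.0, -1.0]]
ft_force: [-1.1, 0.2, -0.4]
finger_gap: 59.8
grip_force: 0.0
0.98 [561.  177.8  93.5]
0.63 [329.1 211.8  10.4]
at [560.3 177.8 246.3] yaw 155.38 clock 11.95
to [540, 0, 250] tool delta mm [ -55.7 -170.1   -3.6] n 5 each m [-0.0111 -0.034  -0.0007]
to [500, -200, 230] tool delta mm [ -47.  -198.5   20.2] n 6 each m [-0.0078 -0.0331  0.0034]
```

View pics/p2.png

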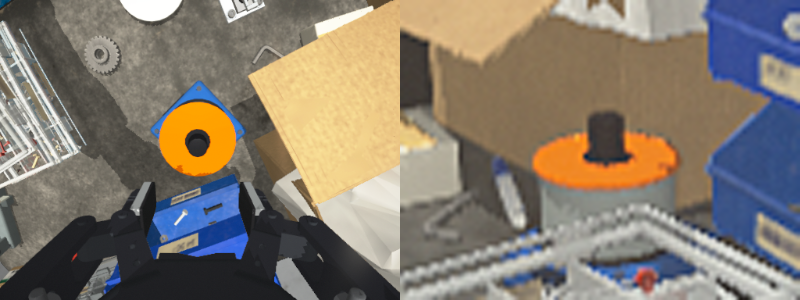

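The lid sits level in the rim: flange centred at (605,158) in the right-hand scene crop and at (197,140) in the wrist view, lid_seat z ≈ 94. Next is the switch, with the fingers shut.

```bash
python3 -m crank '[[-0.0111,-0.034,-0.0007,0],[-0.0111,-0.034,-0.0007,0],[-0.0111,-0.034,-0.0007,0],[-0.0111,-0.034,-0.0007,0],[-0.0111,-0.034,-0.0007,0],[-0.0078,-0.0331,0.002,0],[-0.0078,-0.0331,0.002,0],[-0.0078,-0.0331,0.002,0],[-0.0078,-0.0331,0.002,0],[-0.0078,-0.0331,0.002,0],[-0.0078,-0.0331,0.002,0],[-0.01,-0.03,0,0],[-0.01,-0.03,0,0],[-0.01,-0.03,0,0],[0,0,0,0],[0,0,0,0],[0,0,0,0]]' 0 60
python3 - <<'E'
from h import *
c=bot.camera("wrist");save(c,"w4.png")
for t in ("pad_top","scale_green","switch_box"):
  for e in bot.landmark_of(t,c)[:2]: X=w(c,e["centre"]);print(t,e["p"],X.round(1),px(c,X).round())
go([526,-302,110])
E
```

```text
clock: 13.37
tool_pos: [489.8, -293.3, 238.1]
tcp_rot: [[-0.909, 0.417, -0.001], [0.417, 0.909, 0.001], [0.001, 0.001, -1.0]]
ft_force: [0.0, 0.2, -0.0]
finger_gap: 0.1
grip_force: 0.0
pad_top 0.93 [ 525.8 -305.7   86.6] [254. 210.]
pad_top 0.46 [ 5.467e+02 -3.110e+02 -3.000e-01] [256. 202.]
scale_green 0.96 [ 524.5 -252.    60.6] [294. 184.]
switch_box 0.76 [ 546.7 -311.3    2.8] [256. 203.]
at [ 490.3 -292.6  238.7] yaw 155.5 clock 13.5667
to [526, -302, 110] tool delta mm [-36.3   6.2 128.7] n 4 each m [-0.0091  0.0015  0.0322]
```

View pics/w4.png

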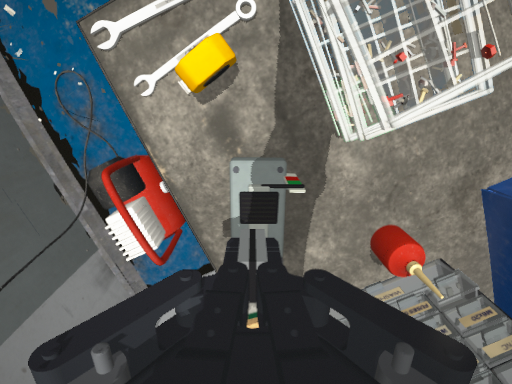

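The black pad is at (259,208), the scale with red/green/white at (293,184), and the tool is already in line with the lever. I'll move above the pad.

```bash
python3 -m crank '[[-0.0091,0.0015,0.025,0],[-0.0091,0.0015,0.025,0],[-0.0091,0.0015,0.025,0],[-0.0091,0.0015,0.025,0],[0,0,0.015,0],[0,0,0.013,0],[0,0,0,0],[0,0,0,0],[0,0,0,0]]'
python3 - <<'E'
from h import *
c=bot.camera("wrist");d=bot.camera("scene")
for q in (c,d):
 for t in ("pad_top","scale_green","switch_box"):
  for e in bot.landmark_of(t,q)[:1]: X=w(q,e["centre"]);print(t,e["p"],X.round(1),px(q,X).round())
u,v=px(d,[526,-300,85]).astype(int)
cv2.imwrite("pics/p3.png",np.hstack([cv2.resize(c["frame"],(400,300)),cv2.resize(d["frame"][v-36:v+36,u-48:u+48],(400,300),interpolation=cv2.INTER_CUBIC)])[:,:,::-1])
go([526,-303,90])
E
```

```text
clock: 14.32
tool_pos: [526.0, -303.6, 111.7]
tcp_rot: [[-0.909, 0.416, 0.001], [0.416, 0.909, -0.001], [-0.001, -0.0, -1.0]]
ft_force: [-0.7, 0.2, 1.1]
finger_gap: -0.3
grip_force: 0.0
pad_top 0.75 [ 522.3 -305.1   87.8] [246. 224.]
scale_green 0.95 [ 525.9 -249.7   57.1] [317. 182.]
switch_box 0.7 [ 543.  -312.9   -2.7] [249. 206.]
pad_top 0.65 [ 527.8 -299.9   88.9] [337. 240.]
scale_green 0.72 [ 520.1 -251.5   59.7] [317. 243.]
switch_box 0.9 [ 548.9 -307.8   -2.9] [343. 274.]
at [ 525.5 -303.8  111.1] yaw 155.37 clock 14.7167
to [526, -303, 90] tool delta mm [-0.1  1.  21.1] n 1 each m [-0.0001  0.001   0.0211]
```

View pics/p3.png

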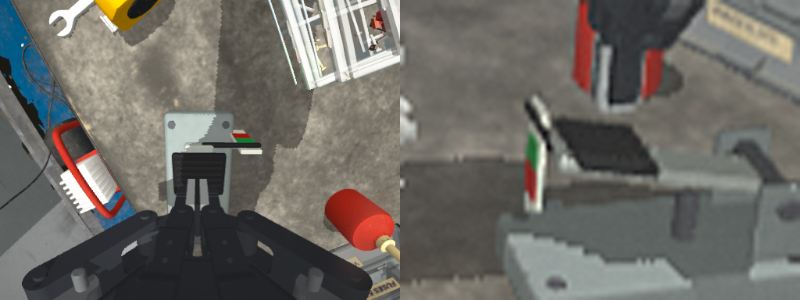

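The shut fingertips stand over the pad: (198,185) in the wrist view, and above the pad at (605,145) in the scene crop. Pressing in steps.

```bash
python3 -m crank '[[0,0,0.006,0],[0,0,0.005,0],[0,0,0.004,0],[0,0,0.003,0],[0,0,0,0],[0,0,0,0]]'; python3 -m crank '[[0,0,0.003,0],[0,0,0.003,0],[0,0,0,0],[0,0,0,0]]';  python3 -m crank '[[0,0,0.003,0],[0,0,0.003,0],[0,0,0.002,0],[0,0,0,0],[0,0,0,0]]'
```

```text
clock: 15.22
tool_pos: [525.3, -303.7, 92.3]
tcp_rot: [[-0.909, 0.417, -0.001], [0.417, 0.909, 0.0], [0.001, -0.0, -1.0]]
ft_force: [0.3, -0.4, 0.2]
finger_gap: 0.3
grip_force: 0.0
clock: 15.55
tool_pos: [525.3, -303.8, 86.8]
tcp_rot: [[-0.909, 0.417, -0.0], [0.417, 0.909, -0.0], [0.0, -0.0, -1.0]]
ft_force: [-1.8, 0.7, 5.6]
finger_gap: 0.1
grip_force: 2.1
clock: 15.97
tool_pos: [524.8, -303.6, 78.8]
tcp_rot: [[-0.909, 0.417, -0.001], [0.417, 0.909, 0.0], [0.001, -0.0, -1.0]]
ft_force: [-4.3, 1.2, 5.9]
finger_gap: 0.2
grip_force: 3.0
```

```bash
python3 -m crank '[[0,0,0.003,0],[0,0,0.003,0],[0,0,0.002,0],[0,0,0,0],[0,0,0,0],[0,0,0,0],[0,0,0,0]]'
python3 - <<'E'
from h import *
c=bot.camera("wrist");d=bot.camera("scene")
X=[525,-252,60];u,v=px(c,X).astype(int);print(u,v);u=min(max(u,64),448);v=min(max(v,48),336)
a=cv2.resize(c["frame"][v-48:v+48,u-64:u+64],(400,300),interpolation=cv2.INTER_CUBIC)
u,v=px(d,[526,-280,75]).astype(int)
cv2.imwrite("pics/p4.png",np.hstack([a,cv2.resize(d["frame"][v-24:v+24,u-32:u+32],(400,300),interpolation=cv2.INTER_CUBIC)])[:,:,::-1])
E
```

```text
clock: 16.55
tool_pos: [524.3, -303.4, 71.0]
tcp_rot: [[-0.909, 0.417, -0.002], [0.417, 0.909, 0.001], [0.002, -0.0, -1.0]]
ft_force: [-3.8, 2.5, 8.4]
finger_gap: -0.4
grip_force: 4.0
329 204
```

View pics/p4.png

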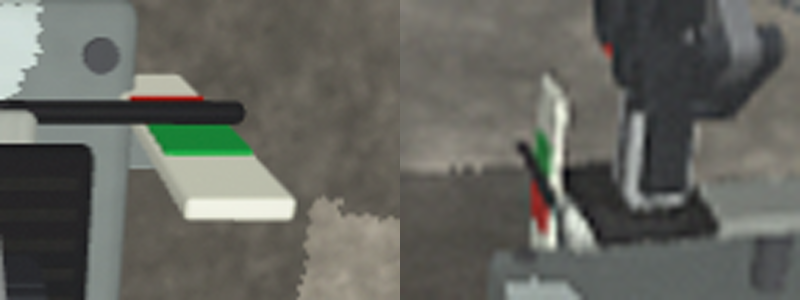

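```bash
python3 - <<'E'
from h import *
c=bot.camera("wrist");R=np.array(c["R"]);C=-R.T@np.array(c["t"])
c0=dict(c);C0=C+np.array([525.5-524.3,-303.8+303.4,111.4-71.0]);c0["t"]=-R@C0
th=np.radians(-24.6);ex=np.array([np.cos(th),np.sin(th),0])
X=ray(c0,262*1.28,149*1.28,85);print("rest tip",X, X@ex)
x0=X@ex
for a in (0.1,.15,.2,.22,.25,.29,.33):
    z=60+115*np.sin(.22-a);x=x0+52.2-(115*np.cos(.22-a)-60)
    print(a, round(z,1), "exp x",x.round(1),"seen x",(ray(c,341.8,156+112*.32,z)@ex).round(1))
# plate edges: green top edge crop(250,155), green/white; plate top z=88 front edge crop v~197
for (u,v,z) in((215,155,68),(240,198,88)): print(z,(ray(c,265+u*.32,156+v*.32,z)@ex).round(1))
go([0,0,0])
E
```

```text
rest tip [ 525.93134711 -243.84629324   85.        ] 579.7042998150035
0.1 73.8 exp x 577.7 seen x 570.0
0.15 68.0 exp x 577.2 seen x 571.8
0.2 62.3 exp x 576.9 seen x 573.6
0.22 60.0 exp x 576.9 seen x 574.3
0.25 56.6 exp x 577.0 seen x 575.4
0.29 52.0 exp x 577.2 seen x 576.9
0.33 47.4 exp x 577.6 seen x 578.3
68 579.9
88 579.7
at [ 524.3 -303.4   71. ] yaw 155.37 clock 16.7
to [0, 0, 0] tool delta mm [602.9  57.2  72.2] n 16 each m [0.0377 0.0036 0.0045]
```

With the fingertips at z = 71 mm, the pad height (70 mm when level) and the force (8.4 N against 8 N expected) both give about 0.21 rad. The picture agrees: the pointer is on the green, seen lower by parallax. I'm handing in while holding.

```bash
python3 -m crank '[[0,0,0,0],[0,0,0,0],[0,0,0,0],[0,0,0,0]]'; python3 -c "
from plant import bot
print(bot.close_job())"
```

```text
clock: 17.03
tool_pos: [524.4, -303.4, 71.0]
tcp_rot: [[-0.909, 0.417, -0.002], [0.417, 0.909, 0.001], [0.002, -0.0, -1.0]]
ft_force: [-4.4, 1.6, 8.0]
finger_gap: 0.0
grip_force: 4.0
the job is handed in; nothing more can be done
None
```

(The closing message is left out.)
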